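Set the pepper mill to coarse on its grip mat

TASK

Carry the stainless pepper mill by its barrel, never by its sprung knob, to the dark rubber mat and stand it in the middle, square to the mat, with its row of dots facing the mat's edge away from the robot. Then take hold of the knob on top and, pressing it firmly down so that the mill stays put instead of spinning on its foot, turn the knob anticlockwise until its red pointer stands at the largest dot, the coarsest grind. Let go and leave the mill upright on the mat with its dots still facing that way, and leave the other things on the shelf where they are.

Things in the scene. Friction and masses are not known exactly. Their poses are not given: they have to be found in the camera images.
- pepper_mill: The pepper mill, 165 mm tall, about 0.26 kg, loose on a foot with four small pads. Origin: centre of its underside, z up. Foot ring 58 mm in diameter up to 20 mm, then a straight round barrel 54 mm in diameter up to its flat shoulder at 126 mm (clear pepper chamber up to 71 mm, steel above: carry it there). Its front is its +x direction, at the start within 60 degrees of world +x.
- dial_middle (a point): Middle dot of the pale dial plate on the mill's shoulder, 22 mm from the mill's axis in its +x direction, 126 mm above its underside. Five black dots lie on that radius, 20 degrees apart, growing from finest to coarsest grind: the smallest 40 degrees clockwise of the middle one seen from above, the largest 40 degrees anticlockwise of it.
- knob_stem: Sprung stem that carries the knob; it moves up and down with it but does not turn. Origin: on the mill's axis at the knob's lower face, unpressed 133 mm above the mill's underside, 7 mm above the shoulder. The knob is a fluted steel cylinder, 32 mm in diameter, 32 mm tall. Pressed, both sink at most 5 mm against a spring: about 3.5 N to begin, 16 N at the bottom.
- knob_top (a point): Centre of the knob's top face, on the mill's axis, 165 mm above the mill's underside when not pressed.
- grind_knob (a joint): Turn of the knob on the mill, rad, growing anticlockwise seen from above. 0: its red pointer (stripe on top and side) is at the smallest dot, 0.349 per dot, 1.396 at the largest. Starts at 0 to 0.7, stops at -0.15 and 1.9, stays where left. Turning takes about 0.14 N m: unless the mill is pressed down with 12 N or more (knob right in), its foot slips on the mat and the mill spins along.
- grip_mat: Dark grey silicone mat with a thin pale border line, fixed, 120 mm (its x) by 160 mm (its y), 3 mm thick. Origin: centre of its underside on the shelf. Its +x direction points away from the robot (within 0.3 rad of world +x). Its face grips the mill's foot better than the oak (friction about 1.0 against 0.6).
- mat_far_edge (a point): Middle of the mat's edge away from the robot, on its upper face, 60 mm from the mat's centre in its +x direction. The mill is to face this edge.
- garlic_keeper: Bystander: white ceramic garlic keeper with vent holes and a knobbed lid, 96 mm in diameter, 107 mm tall. Origin: centre of its underside.
- blue_jar: Bystander: blue glass jar with a cork stopper, 82 mm in diameter, 114 mm tall. Origin: centre of its underside.
- funnel: Bystander: orange plastic funnel standing on its rim, spout up, 100 mm in diameter, 112 mm tall, with a hang tab. Origin: centre of its rim on the shelf.
- tongs: Bystander: steel tongs with red tips lying along their x, 255 mm long, 45 mm wide, 24 mm high. Origin: middle of their underside.
- mortar: Bystander: marble mortar with its pestle in it, 112 mm in diameter, bowl 80 mm tall, pestle to 135 mm. Origin: centre of its underside.
- mate_gourd: Bystander: small dark mate gourd with a steel straw, 74 mm in diameter, 72 mm tall, straw to 133 mm. Origin: centre of its underside.
Not all that is in view belongs to the job. Leave any orange or yellow look-alike of the grip_mat alone.

How it is judged:
By the outcome, as a careful person would: the job done as asked, in the order asked, and still so for the second after the job is handed in, with the robot touching nothing.
It also fails if it takes over 54 s, if anything falls off the work surface, if the arm or the gripper's body presses on something with over 40 N, if the wrist force passes 120 N, or if a joint passes its speed limit or range.

ROBOT

A 6-joint arm with a two-finger parallel gripper is mounted at the origin on the work surface. World frame = base frame: x ahead of the robot, y to its left, z up, the work surface at z = 0. Lengths are in m, angles in rad, forces in N, time in s.
With the tool pointing down it reaches from about 0.35 to 0.925 m from the base axis. Payload 6.4 kg.
Tool frame: the origin (TCP) lies on the centre line of the jaws, within the pads' length; the fingertips stand 14 mm ahead of it and the grasp point (between the pads) lies 5 mm behind it; z points along the fingers, y is the line along which they close (so a half turn about z gives the same grasp; the last joint's range is limited). The gripper opens to 94 mm and grips with 3 to 60 N. Pads are 16 mm wide; open, the fingers measure 119 mm over their backs; the gripper's body (75 mm by 177 mm) begins 78 mm behind the grasp point.
Start: joints at [1.127, 0.245, 1.558, -0, 1.339, -0.174], TCP at [0.173, 0.626, 0.219] pointing down, gripper open.
Joint ranges: [-3.13, 3.13], [-1.02, 2.26], [0.13, 2.54], [-0.95, 4.09], [0.21, 2.88], [-2.74, 2.74]. Speed limits (rad/s): [2.57, 2.57, 3.14, 3.14, 3.14, 3.14].

INTERFACE

Orientations are given as a rotation vector (axis times angle).
In Python, from bench import env gives the robot as it stands.
- The arm moves only by the tool move_arm, never from a script. Its argument "steps" is one flat list of numbers, 7 for each row, row after row: the turn, a rotation vector about the tool's x, y, z as a fraction of full scale, then the shift along the tool's x, y, z as a fraction of full scale, then the closure, from 0 (fully open) to 1 (shut). In form: [rx, ry, rz, tx, ty, tz, grip, rx, ry, rz, tx, ty, tz, grip, ...]. A call has 1 to 10 rows; each row shifts and turns the commanded pose from where the row before left it, along the tool's axes as they then stand; what a row does not reach is not made up. Full scale, the value 1, is 3 cm for a shift and 0.12 rad for a turn. A row lasts 1/12 s, in which the tool goes at most 41.7 mm and 7.16 degrees, less where a joint would pass 70% of its speed; a pose out of reach is approached as far as the arm can. A call with a number of a shift or a turn outside -1 to 1 is refused whole. A call with a gripper value outside its range is refused whole. The fingers move at their own pace and stop on an object; "squeeze" is the grip in N (left out, the last holds). Time passes only in rows, so rows that do not move let the fingers close. It gives the time, the measured TCP pose, the force, the opening and the grip force at its end, in the units of the state.
- env.get_obs(): the state, without advancing time (a new reading comes with each control period).
- env.camera(name): name is "scene" or "top"; returns a dict with "frame" (480x640x3 uint8, red, green, blue), "camera_matrix" (3x3 intrinsics, pixels), "R" (3x3) and "t" (3): a world point X has camera coordinates R X + t. Camera axes: x right, y down, z forward; pixel columns grow to the right and rows downward; lengths in m; the calibration is good to about 2 mm. A picture is of the moment at which its call begins. There is no depth.
- env.sign_off(): hands the job in; it is judged then, once.
The state is a dict: "clock": time; "q": joint angles; "qvel": joint speeds; "tau": joint torques, N m; "tool_pos": TCP position; "orientation": TCP orientation; "wrist_force": force on the tool from outside, world axes, zero at the start; "moment": the same for the moment, N m; "grip_width": finger opening in m; "finger_force": force on a finger pad.
Only numpy, scipy, OpenCV 4.12 (cv2) and the standard library are available. Lean on these libraries where they do the work, as an engineer would, in place of code of your own. Each camera call takes 0.05 s, during which the arm holds its last target. There are 200 camera calls.

## Working session

There is one attempt and no reset: what is moved stays moved. The work goes in short steps, Python scripts to look and compute and a tool call to move; the robot and the scene stay as the last step left them, time stands still between calls to the robot, and variables do not carry over. Pictures are saved under pics/ and viewed, at most 10 in all, crops included, and the job is handed in when it is done.

Besides the shell and the picture viewer there is one more tool, called after ">>>" as name(argument=value, ...) on one line, values as JSON. move_arm: Moves the arm, as the interface text tells. Its arguments: {"type":"object","properties":{"steps":{"type":"array"},"squeeze":{"type":"number"}},"required":["steps"]}

```bash
mkdir -p pics; ls
cat > h.py <<'E'
import numpy as np, cv2
from bench import env
def cam(n):
    c=env.camera(n); return c
def save(c,fn,box=None,s=1):
    f=c["frame"][:,:,::-1]
    if box: f=f[box[1]:box[3],box[0]:box[2]]
    if s!=1: f=cv2.resize(f,None,fx=s,fy=s,interpolation=cv2.INTER_CUBIC)
    cv2.imwrite(fn,f)
def px2w(c,u,v,z):
    d=c["R"].T@np.linalg.inv(c["camera_matrix"])@np.array([u,v,1.]); o=-c["R"].T@c["t"]
    return o+d*(z-o[2])/d[2]
def w2px(c,X):
    p=c["camera_matrix"]@(c["R"]@np.array(X)+c["t"]); return p[:2]/p[2]
E
python3 - <<'E'
from h import *
import pickle
for n in("top","scene"):
    c=cam(n); save(c,f"pics/{n}0.png"); print(n,-c["R"].T@c["t"],c["R"].round(3).tolist(),c["camera_matrix"][0,0])
    pickle.dump(c,open(n+"0.pkl","wb"))
print(env.get_obs())
E
```

```text
pics
top [ 0.45638279 -0.0121271   1.05961513] [[-0.028, -1.0, -0.005], [-0.996, 0.028, -0.082], [0.082, 0.003, -0.997]] 459.38033188026805
scene [0.82079353 0.4793348  0.89352762] [[-0.882, 0.472, -0.016], [0.386, 0.701, -0.6], [-0.272, -0.535, -0.8]] 480.67769827328254
{'clock': 0.1, 'q': array([ 1.12690314e+00,  2.45709676e-01,  1.55884609e+00, -7.44661674e-06,
        1.33868012e+00, -1.74076220e-01]), 'qvel': array([ 0.0011931 , -0.00112747, -0.00296768,  0.00017307, -0.00146386,
        0.00016419]), 'tau': array([ 8.79972345e-05, -4.16910124e+01, -3.15528238e+01,  6.86513004e-02,
        3.08100844e-02, -6.28945531e-05]), 'tool_pos': array([0.17302713, 0.62603601, 0.21850237]), 'orientation': array([-4.22473955e-01, -3.11255812e+00,  2.46202484e-03]), 'wrist_force': array([ 0.57558313, -0.12942864,  0.05971175]), 'moment': array([ 0.06145817,  0.04793614, -0.00698999]), 'finger_force': 0.0, 'grip_width': 0.09433585688415784}
```

View pics/top0.png

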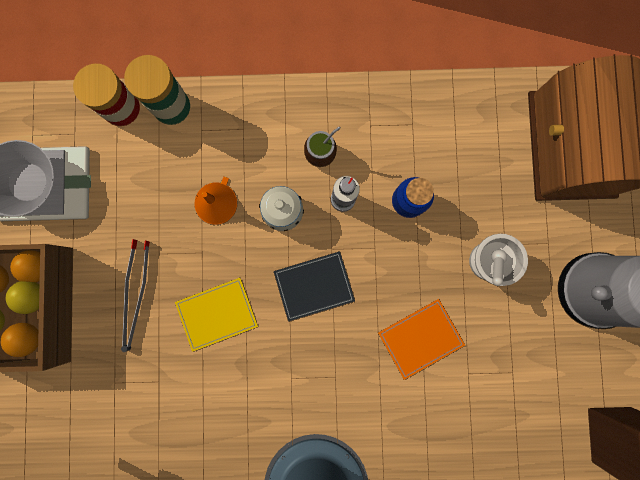

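View pics/scene0.png

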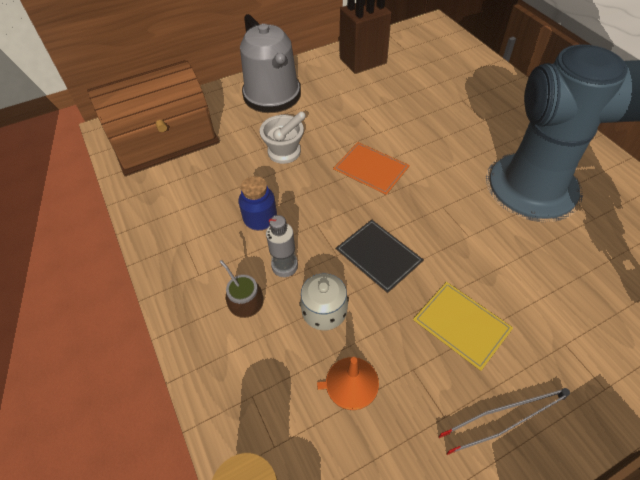

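The mill is at top (345,192) / scene (283,245), the only steel cylinder with a knob. There are three mats at top: yellow (217,314), dark grey (315,286) and orange (421,339). The dark grey one with the pale border fits. I'll confirm both in one enlarged crop.

Run:
```python
from h import *
import pickle
t=pickle.load(open("top0.pkl","rb"));s=pickle.load(open("scene0.pkl","rb"))
def crop(c,b,w,h): return cv2.resize(c["frame"][b[1]:b[3],b[0]:b[2],::-1],(w,h),interpolation=cv2.INTER_CUBIC)
a=crop(t,(325,170,365,215),400,450); b=crop(s,(258,210,302,282),400,655)[:450]
m=crop(t,(270,245,360,325),400,356)
out=np.zeros((450,800,3),np.uint8); out[:,:400]=a; out[:,400:]=cv2.resize(s["frame"][210:255,262:302,::-1],(400,450),interpolation=cv2.INTER_CUBIC)
cv2.imwrite("pics/c1.png",out)
# mat corners via threshold
g=t["frame"].max(2); roi=np.zeros_like(g); roi[245:330,265:365]=1
mask=((g<90)&(roi>0)).astype(np.uint8); mask=cv2.morphologyEx(mask,cv2.MORPH_CLOSE,np.ones((5,5)))
cn=max(cv2.findContours(mask,0,2)[0],key=cv2.contourArea); r=cv2.minAreaRect(cn); bx=cv2.boxPoints(r); print(r)
W=np.array([px2w(t,u,v,.003) for u,v in bx]);print(W.round(4)); print(W.mean(0))
for i in range(4):
  d=W[(i+1)%4]-W[i];print(np.linalg.norm(d),np.arctan2(d[1],d[0]))
```

```text
((313.8825378417969, 285.91925048828125), (52.98054122924805, 70.03225708007812), 73.1785888671875)
[[ 0.4826  0.0845  0.003 ]
 [ 0.525  -0.0709  0.003 ]
 [ 0.408  -0.1022  0.003 ]
 [ 0.3664  0.0519  0.003 ]]
[ 0.445484   -0.00915932  0.003     ]
0.16109712970753864 -1.3048351819958155
0.12104307031244302 -2.880678127255985
0.15963123944839577 1.8346562453584179
0.12070913865362996 0.2730475528792203
```

View pics/c1.png

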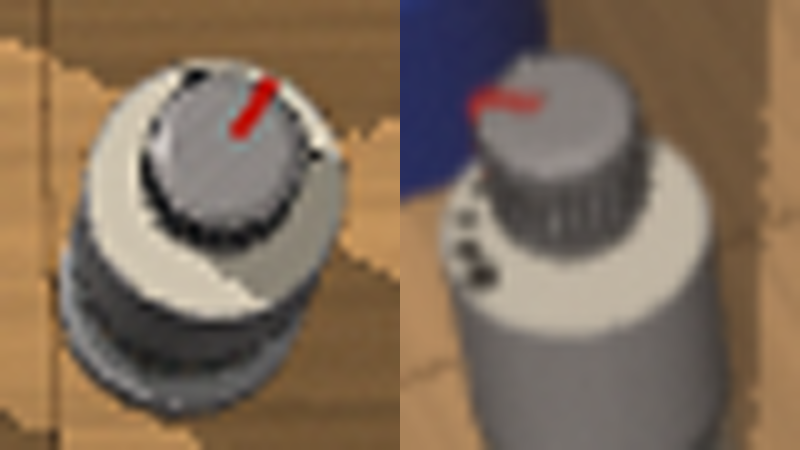

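Run:
```python
from h import *
import pickle
t=pickle.load(open("top0.pkl","rb"));s=pickle.load(open("scene0.pkl","rb"))
T=lambda x,y,z:px2w(t,325+x/10-.5,170+y/10-.5,z)
S=lambda x,y,z:px2w(s,262+(x-400)/10-.5,210+y/10-.5,z)
print("knob",T(226,152,.165),S(558,117,.165))
print("shoulder",T(216,190,.126),S(578,230,.126))
c=(T(226,152,.165)+S(558,117,.165))/2
for p in (S(485,275,.126),S(465,248,.126),S(467,218,.126),S(478,187,.126),T(195,75,.126),T(318,155,.126)):
  d=p-c; print("dot",np.hypot(*d[:2]),np.degrees(np.arctan2(d[1],d[0])))
for a,b in ((T(238,135,.165),T(272,82,.165)),(S(540,104,.165),S(475,100,.165))):
  d=b-a;print("ptr",np.degrees(np.arctan2(d[1],d[0])),b-c)
```

```text
knob [ 0.64397206 -0.08065281  0.165     ] [ 0.64658699 -0.07641195  0.165     ]
shoulder [ 0.64428215 -0.08131622  0.126     ] [ 0.6456961  -0.07808904  0.126     ]
dot 0.021345178455973342 4.502299791935007
dot 0.022954228359538704 -16.079966866483606
dot 0.022760649133720584 -34.89563209031494
dot 0.023424213815573587 -54.640530491740144
dot 0.02316146646873234 1.829013858924499
dot 0.024685844180651957 -76.6486307243474
ptr -34.159667092570295 [ 0.01244994 -0.01167583  0.        ]
ptr -33.30274212362246 [ 1.36683953e-02 -9.46282906e-03 -1.11022302e-16]
```

Mat: centre (0.4455,-0.0092), yaw 0.266. Mill: (0.645,-0.079), front about -36°, with the pointer near the middle dot, so knob ≈ 0.68. I'll approach at height.

>>> move_arm(steps=[0,0,0,0,0,-1,0,0,0,0,0,0,-1,0,0,0,0,-0.89,-0.77,0,0,0,0,0,-0.89,-0.77,0,0,0,0,0,-0.89,-0.77,0,0,0,0,0,-0.89,-0.77,0,0,0,0,0,-0.89,-0.77,0,0,0,0,0,-0.89,-0.77,0,0,0,0,0,-0.89,-0.77,0,0,0,0,0,-0.89,-0.77,0,0])

```text
clock: 0.93
tool_pos: [0.3302, 0.3898, 0.2791]
orientation: [-0.422, -3.113, 0.001]
wrist_force: [0.7, 1.2, -0.3]
grip_width: 0.0938
finger_force: 0.0
```

>>> move_arm(steps=[0,0,0,-0.89,-0.77,0,0,0,0,0,-0.89,-0.77,0,0,0,0,0,-0.89,-0.77,0,0,0,0,0,-0.89,-0.77,0,0,0,0,0,-0.89,-0.77,0,0,0,0,0,-0.89,-0.77,0,0,0,0,0,-0.89,-0.77,0,0,0,0,0,-0.89,-0.77,0,0,0,0,0,-0.89,-0.77,0,0,0,0,0,-0.89,-0.77,0,0])

```text
clock: 1.77
tool_pos: [0.5261, 0.096, 0.2791]
orientation: [-0.423, -3.113, -0.0]
wrist_force: [0.9, 0.4, -0.2]
grip_width: 0.0936
finger_force: 0.0
```

>>> move_arm(steps=[0,0,0,-0.89,-0.77,0,0,0,0,0,-0.89,-0.77,0,0,0,0,0,-0.89,-0.77,0,0,0,0,0,-0.89,-0.77,0,0,0,0,0,-0.89,-0.77,0,0,0,0,0,-0.89,-0.77,0,0,0,0,1,0,0,0,0,0,0,1,0,0,0,0,0,0,1,0,0,0,0,0,0,1,0,0,0,0])

```text
clock: 2.6
tool_pos: [0.6429, -0.0789, 0.2786]
orientation: [-1.159, -2.918, 0.0]
wrist_force: [0.0, 0.2, 0.9]
grip_width: 0.0942
finger_force: 0.0
```

>>> move_arm(steps=[0,0,1,0,0,0,0,0,0,1,0,0,0,0,0,0,1,0,0,0,0,0,0,1,0,0,0,0,0,0,1,0,0,0,0,0,0,1,0,0,0,0,0,0,1,0,0,0,0,0,0,1,0,0,0,0,0,0,1,0,0,0,0,0,0,0,0,0,0,0])

```text
clock: 3.43
tool_pos: [0.6428, -0.0786, 0.2788]
orientation: [-2.491, -1.913, 0.001]
wrist_force: [-0.9, -0.0, 0.3]
grip_width: 0.0936
finger_force: 0.0
```

```bash
cat >> h.py <<'E'
from scipy.spatial.transform import Rotation as Ro
def st():
    o=env.get_obs(); R=Ro.from_rotvec(o["orientation"]).as_matrix()
    psi=np.arctan2(R[1,1],R[0,1])
    print("t",round(o["clock"],2),"p",o["tool_pos"].round(4),"psi",round(psi,4),"tilt",R[:2,2].round(4),"F",o["wrist_force"].round(1),"M",o["moment"].round(2),"w",round(o["grip_width"],4),"q6",round(o["q"][5],2))
    return o["tool_pos"],psi,R
def go(x,y,z,psi=None):  # shift in tool units (current tool axes), rz after
    p,ps,R=st(); d=R.T@(np.array([x,y,z])-p)/.03
    print("txyz total",d.round(3),"rz total",None if psi is None else round(-(psi-ps)/.12,3))
E
python3 - <<'E'
from h import *
go(.645,-.079,.1)
E
```

```text
t 3.43 p [ 0.6428 -0.0786  0.2788] psi -0.2609 tilt [-0.0011  0.0003] F [-0.9 -0.   0.3] M [-0.09  0.06  0.03] w 0.0936 q6 -0.04
txyz total [4.00e-03 8.00e-02 5.96e+00] rz total None
```

>>> move_arm(steps=[0,0,0,0,0.08,1,0,0,0,0,0,0,1,0,0,0,0,0,0,1,0,0,0,0,0,0,1,0,0,0,0,0,0,1,0,0,0,0,0,0,0.93,0,0,0,0,0,0,0,0])

```text
clock: 4.02
tool_pos: [0.6407, -0.0779, 0.0943]
orientation: [-2.479, -1.913, 0.012]
wrist_force: [-0.4, 0.1, -0.6]
grip_width: 0.094
finger_force: 0.0
```

>>> move_arm(steps=[0,0,0,0,0,0,1,0,0,0,0,0,0,1,0,0,0,0,0,0,1,0,0,0,0,0,0,1,0,0,0,0,0,0,1,0,0,0,0,0,0,1,0,0,0,0,0,0,1], squeeze=8)

```text
clock: 4.6
tool_pos: [0.6457, -0.0794, 0.1024]
orientation: [2.489, 1.916, 0.001]
wrist_force: [-0.5, 0.4, 3.0]
grip_width: 0.0537
finger_force: 8.0
```

Run:
```python
from h import *
st(); t=cam("top"); s=cam("scene")
out=np.zeros((450,800,3),np.uint8)
for i,c in enumerate((t,s)):
    u,v=w2px(c,[.645,-.079,.12]).astype(int); print(u,v)
    out[:,400*i:400*i+400]=cv2.resize(c["frame"][v-56:v+56,u-50:u+50,::-1],(400,450),interpolation=cv2.INTER_CUBIC)
cv2.imwrite("pics/g.png",out)
```

```text
t 4.6 p [ 0.6457 -0.0794  0.1024] psi -0.2588 tilt [ 0.0009 -0.0003] F [-0.5  0.4  3. ] M [-0.01  0.21  0.05] w 0.0537 q6 -0.04
344 188
279 233
```

View pics/g.png

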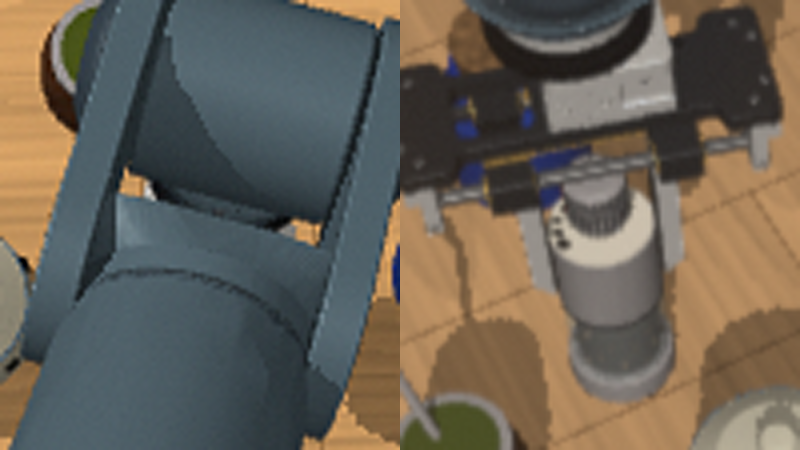

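>>> move_arm(steps=[0,0,0,0,0,0,1,0,0,0,0,0,0,1,0,0,0,0,0,0,1,0,0,0,0,0,-0.4,1,0,0,0,0,0,-0.6,1,0,0,0,0,0,-0.6,1], squeeze=30)

```text
clock: 5.2
tool_pos: [0.6442, -0.0789, 0.1486]
orientation: [-2.487, -1.914, 0.003]
wrist_force: [1.6, -0.0, -2.2]
grip_width: 0.0538
finger_force: 30.0
```

>>> move_arm(steps=[0,0,0,0.05,-0.4,0,1,0,0,0,0.05,-0.75,0,1,0,0,0,0.06,-0.8,0,1,0,0,0,0.07,-0.9,0,1,0,0,0,0.07,-0.9,0,1,0,0,0,0.07,-0.9,0,1,0,0,0,0.06,-0.8,0,1,0,0,0,0.05,-0.75,0,1,0,0,0,0.05,-0.5,0,1,0,0,0,0.02,-0.35,0,1])

```text
clock: 6.03
tool_pos: [0.4431, -0.0083, 0.1488]
orientation: [-2.488, -1.916, 0.001]
wrist_force: [-0.3, -0.3, -2.1]
grip_width: 0.0535
finger_force: 30.0
```

>>> move_arm(steps=[0,0,-0.6,0,0,0,1,0,0,-0.8,0,0,0,1,0,0,-0.9,0,0,0,1,0,0,-0.9,0,0,0,1,0,0,-0.9,0,0,0,1,0,0,-0.9,0,0,0,1,0,0,-0.9,0,0,0,1,0,0,-0.9,0,0,0,1,0,0,-0.65,0,0,0,1,0,0,0,0,0,0,1])

```text
clock: 6.87
tool_pos: [0.4447, -0.009, 0.1492]
orientation: [-1.415, -2.804, 0.0]
wrist_force: [-0.2, -0.2, -2.6]
grip_width: 0.0535
finger_force: 30.0
```

Run:
```python
from h import *
st(); s=cam("scene"); t=cam("top"); import pickle; pickle.dump(s,open("s2.pkl","wb"))
u,v=w2px(s,[.4455,-.009,.19]).astype(int); print(u,v)
x0,y0=u-24,v-26; print(x0,y0)
save(s,"pics/p1.png",(x0,y0,x0+60,y0+50),12)
cv2.imwrite("pics/p1t.png",t["frame"][:,:,::-1])
```

```text
t 6.87 p [ 0.4447 -0.009   0.1492] psi 0.6362 tilt [-0.0009  0.0003] F [-0.2 -0.2 -2.6] M [0.01 0.   0.  ] w 0.0535 q6 -0.91
385 197
361 171
```

View pics/p1.png

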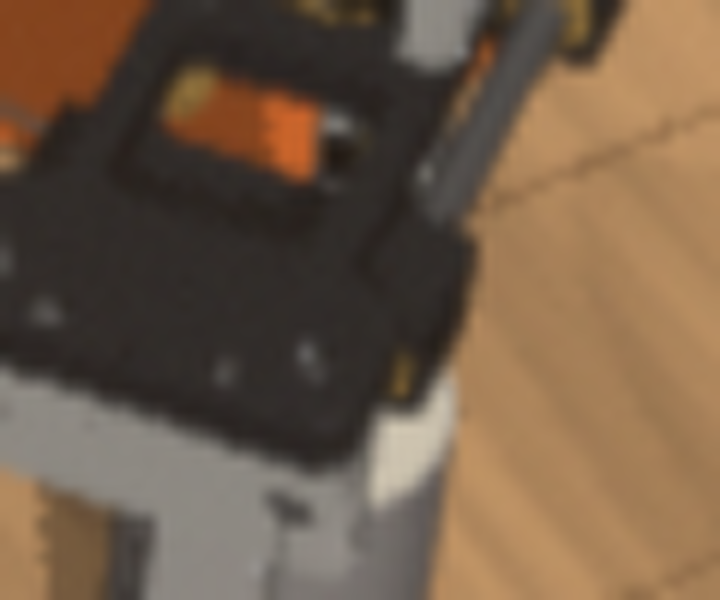

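The hand hides the mill from the camera. I'll set it down, release it, rise clear and check from there.

>>> move_arm(steps=[0,0,0,0,0,0.5,1,0,0,0,0,0,0.5,1,0,0,0,0,0,0.3,1,0,0,0,0,0,0.1,1,0,0,0,0,0,0,1,0,0,0,0,0,0,1])

```text
clock: 7.47
tool_pos: [0.4455, -0.0092, 0.1079]
orientation: [1.417, 2.803, 0.0]
wrist_force: [-0.4, -0.1, -3.6]
grip_width: 0.0535
finger_force: 30.0
```

>>> move_arm(steps=[0,0,0,0,0,0.03,1,0,0,0,0,0,0.03,1,0,0,0,0,0,0,1])

```text
clock: 7.72
tool_pos: [0.4455, -0.0092, 0.1062]
orientation: [1.417, 2.803, 0.0]
wrist_force: [0.1, -0.3, -3.3]
grip_width: 0.0538
finger_force: 30.0
```

>>> move_arm(steps=[0,0,0,0,0,0.03,1,0,0,0,0,0,0,1,0,0,0,0,0,0,1])

```text
clock: 7.97
tool_pos: [0.4456, -0.0093, 0.1054]
orientation: [1.416, 2.803, 0.0]
wrist_force: [-0.7, 0.6, 0.9]
grip_width: 0.0537
finger_force: 30.0
```

>>> move_arm(steps=[0,0,0,0,0,0.03,1,0,0,0,0,0,0,1,0,0,0,0,0,0,1])

```text
clock: 8.22
tool_pos: [0.4458, -0.0094, 0.1054]
orientation: [1.416, 2.803, -0.0]
wrist_force: [-3.4, 0.6, 6.7]
grip_width: 0.0537
finger_force: 30.0
```

>>> move_arm(steps=[0,0,0,0,0,0,0.6,0,0,0,0,0,0,0.3,0,0,0,0,0,0,0,0,0,0,0,0,0,0,0,0,0,0,0,-0.5,0,0,0,0,0,0,-0.8,0,0,0,0,0,0,-1,0,0,0,0,0,0,-1,0])

```text
clock: 8.88
tool_pos: [0.4445, -0.0089, 0.2034]
orientation: [-1.416, -2.802, 0.0]
wrist_force: [0.3, -0.6, 0.6]
grip_width: 0.0934
finger_force: 0.0
```

>>> move_arm(steps=[0,0,0,0,0,-0.7,0,0,0,0,-0.8,-0.6,0,0,0,0,0,-0.8,-0.6,0,0,0,0,0,-0.8,-0.6,0,0,0,0,0,-0.8,-0.6,0,0,0,0,0,-0.8,-0.6,0,0,0,0,0,-0.8,-0.6,0,0,0,0,0,0,0,0,0])

```text
clock: 9.55
tool_pos: [0.4435, -0.1931, 0.2239]
orientation: [1.423, 2.8, -0.002]
wrist_force: [-1.2, 0.4, 0.8]
grip_width: 0.0941
finger_force: 0.0
```

Run:
```python
from h import *
import pickle
st(); t=cam("top"); s=cam("scene"); pickle.dump((t,s),open("p2.pkl","wb"))
out=np.zeros((480,800,3),np.uint8)
for i,c in enumerate((t,s)):
    u,v=w2px(c,[.4455,-.0092,.145]).astype(int); print(u-20,v-24)
    out[:,400*i:400*i+400]=cv2.resize(c["frame"][v-24:v+24,u-20:u+20,::-1],(400,480),interpolation=cv2.INTER_CUBIC)
cv2.imwrite("pics/p2.png",out)
```

```text
t 9.55 p [ 0.4435 -0.1931  0.2239] psi 0.6304 tilt [ 0.     -0.0014] F [-1.2  0.4  0.8] M [-0.02  0.07  0.01] w 0.0941 q6 -1.28
293 262
363 188
```

View pics/p2.png

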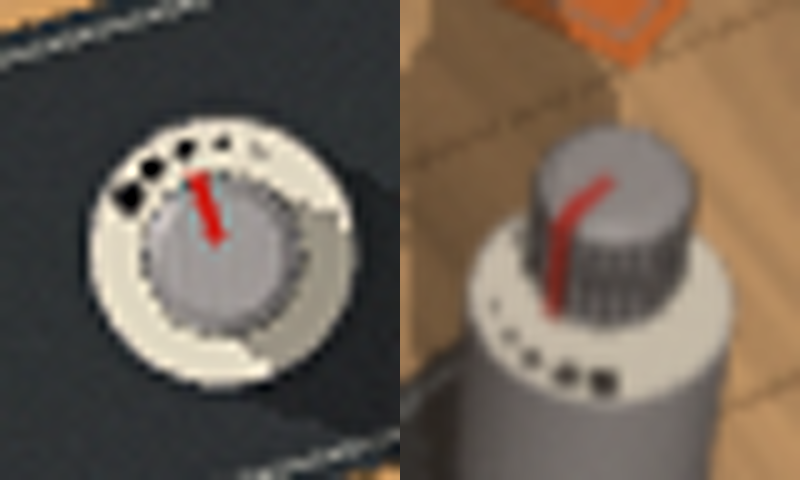

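```bash
cat > fit.py <<'E'
from h import *
from scipy.optimize import least_squares
def fit(t,s,T,S,to,so,sc=10):
    def res(p):
        r=[]
        for c,D,o in((t,T,to),(s,S,so)):
            for k,a in D:
                th=p[2]+np.radians(40-20*k); X=[p[0]+.022*np.cos(th),p[1]+.022*np.sin(th),.129]
                r+=list(w2px(c,X)-(np.array(a)/sc-.5+np.array(o)))
        return np.array(r)
    q=least_squares(res,[.4455,-.0092,.266]); return q.x,np.abs(q.fun).max()
E
python3 - <<'E'
from fit import *
import pickle
t,s=pickle.load(open("p2.pkl","rb"))
T=list(enumerate([(130,198),(152,168),(186,148),(222,142),(260,152)]))
S=list(enumerate([(203,382),(168,375),(131,357),(111,336),(94,305)]))
for A,B in((T,S),(T,[]),([],S)): print(fit(t,s,A,B,(293,262),(363,188)))
f=lambda x,y,z:px2w(t,293+x/10-.5,262+y/10-.5,z)
c=f(222,250,.129);print("shoulder c",c,"knob c",f(220,255,.168))
d=f(198,178,.168)-f(217,242,.168);print("ptr",np.arctan2(d[1],d[0]))
g=lambda x,y,z:px2w(s,363+x/10-.5,188+y/10-.5,z)
d=g(165,225,.168)-g(213,180,.168);print("ptr",np.arctan2(d[1],d[0]), "knobc",g(217,187,.168))
# mat fit: both frames, dark rectangle from initial scene
s0=pickle.load(open("scene0.pkl","rb"))
m=((s0["frame"].max(2)<80)).astype(np.uint8);r=np.zeros_like(m);r[215:295,330:428]=1;m*=r
m=cv2.morphologyEx(m,cv2.MORPH_CLOSE,np.ones((5,5)));cn=max(cv2.findContours(m,0,2)[0],key=cv2.contourArea)
W=np.array([px2w(s0,*p[0],.003)[:2] for p in cn]).astype(np.float32);r=cv2.minAreaRect(W);print("mat scene",r)
E
```

```text
(array([ 0.44511293, -0.01074625,  0.31778891]), np.float64(0.48946623566791914))
(array([ 0.44481292, -0.01115482,  0.3153424 ]), np.float64(0.20510300820006933))
(array([ 0.44561357, -0.0100993 ,  0.32148286]), np.float64(0.24801753534154614))
shoulder c [ 0.44531174 -0.01109827  0.129     ] knob c [ 0.44482467 -0.01072819  0.168     ]
ptr 0.2619056041070132
ptr 0.34807748574189334 knobc [ 0.44787442 -0.00684548  0.168     ]
mat scene ((0.4475627541542053, -0.005960650742053986), (0.11844617128372192, 0.15782903134822845), 15.335363388061523)
```

Mill is 3° off square and about 3 mm off centre. I'll regrip the barrel and correct both.

>>> move_arm(steps=[0,0,0,0.81,0.61,0,0,0,0,0,0.81,0.61,0,0,0,0,0,0.81,0.61,0,0,0,0,0,0.81,0.61,0,0,0,0,0,0.81,0.61,0,0,0,0,0,0.81,0.61,0,0,0,0,0,0,0,0,0,0,0,0,0,0,0,0])

```text
clock: 10.32
tool_pos: [0.4451, -0.0045, 0.2238]
orientation: [1.41, 2.807, -0.0]
wrist_force: [0.4, -0.4, 0.1]
grip_width: 0.0939
finger_force: 0.0
```

>>> move_arm(steps=[0,0,0,0,0,0.8,0,0,0,0,0,0,1,0,0,0,0,0,0,1,0,0,0,0,0,0,0.8,0,0,0,0,0,0,0.3,0,0,0,0,0,0,0,0,0,0,0,0,0,0,0])

```text
clock: 10.9
tool_pos: [0.446, -0.0071, 0.1076]
orientation: [1.418, 2.803, 0.0]
wrist_force: [-0.8, 0.1, 0.3]
grip_width: 0.094
finger_force: 0.0
```

>>> move_arm(steps=[0,0,0,0,0,0,1,0,0,0,0,0,0,1,0,0,0,0,0,0,1,0,0,0,0,0,0,1,0,0,0,0,0,0,1,0,0,0,0,0,0,1,0,0,0,0,0,0,1], squeeze=8)

```text
clock: 11.48
tool_pos: [0.4455, -0.0068, 0.1071]
orientation: [-1.417, -2.804, 0.001]
wrist_force: [-0.8, -1.1, 2.0]
grip_width: 0.054
finger_force: 8.0
```

>>> move_arm(steps=[0,0,0,0,0,0,1,0,0,0,0,0,0,1,0,0,0,0,0,0,1], squeeze=30)

```text
clock: 11.73
tool_pos: [0.4456, -0.0068, 0.1071]
orientation: [-1.417, -2.804, 0.001]
wrist_force: [-2.6, -1.9, 2.5]
grip_width: 0.0535
finger_force: 29.9
```

```bash
python3 -c "
from h import *
st()"
```

```text
t 11.73 p [ 0.4456 -0.0068  0.1071] psi 0.6352 tilt [-0.0002 -0.0004] F [-2.6 -1.9  2.5] M [-0.31  0.44  0.  ] w 0.0535 q6 -0.91
```

>>> move_arm(steps=[0,0,0,0,0,-0.2,1,0,0,0,0,0,0,1,0,0,0.42,0.05,0,0,1,0,0,0,0,0,0,1,0,0,0,0,0,0.15,1,0,0,0,0,0,0.06,1,0,0,0,0,0,0.03,1,0,0,0,0,0,0,1,0,0,0,0,0,0,1])

```text
clock: 12.48
tool_pos: [0.4449, -0.0057, 0.1069]
orientation: [-1.485, -2.768, 0.001]
wrist_force: [-3.9, -0.3, 9.7]
grip_width: 0.0535
finger_force: 30.0
```

```bash
python3 -c "
from h import *
st()"
```

```text
t 12.48 p [ 0.4449 -0.0057  0.1069] psi 0.5858 tilt [-0.001  -0.0005] F [-3.9 -0.3  9.7] M [-0.15  1.11 -0.05] w 0.0535 q6 -0.85
```

>>> move_arm(steps=[0,0,0,0,0,0,0.6,0,0,0,0,0,0,0.3,0,0,0,0,0,0,0,0,0,0,0,0,0,0,0,0,0,0,0,-0.5,0,0,0,0,0,0,-0.8,0,0,0,0,0,0,-1,0,0,0,0,0,0,-1,0,0,0,0,0,0,-0.6,0])

```text
clock: 13.23
tool_pos: [0.4458, -0.0057, 0.2259]
orientation: [1.485, 2.764, 0.002]
wrist_force: [0.3, -0.1, -0.2]
grip_width: 0.094
finger_force: 0.0
```

>>> move_arm(steps=[0,0,0,-0.83,-0.55,0,0,0,0,0,-0.83,-0.55,0,0,0,0,0,-0.83,-0.55,0,0,0,0,0,-0.83,-0.55,0,0,0,0,0,-0.83,-0.55,0,0,0,0,0,-0.83,-0.55,0,0,0,0,0,0,0,0,0,0,0,0,0,0,0,0])

```text
clock: 13.9
tool_pos: [0.4444, -0.1855, 0.2224]
orientation: [-1.49, -2.765, -0.001]
wrist_force: [0.2, -0.1, -0.6]
grip_width: 0.0939
finger_force: 0.0
```

Run:
```python
from h import *
import pickle
st(); t=cam("top"); s=cam("scene"); pickle.dump((t,s),open("p3.pkl","wb"))
out=np.zeros((480,800,3),np.uint8)
for i,c in enumerate((t,s)):
    u,v=w2px(c,[.4455,-.0092,.145]).astype(int); print(u-20,v-24)
    out[:,400*i:400*i+400]=cv2.resize(c["frame"][v-24:v+24,u-20:u+20,::-1],(400,480),interpolation=cv2.INTER_CUBIC)
cv2.imwrite("pics/p3.png",out)
```

```text
t 13.9 p [ 0.4444 -0.1855  0.2224] psi 0.5823 tilt [-0.0004  0.0007] F [ 0.2 -0.1 -0.6] M [-0.02 -0.01  0.01] w 0.0939 q6 -1.21
293 262
363 188
```

View pics/p3.png

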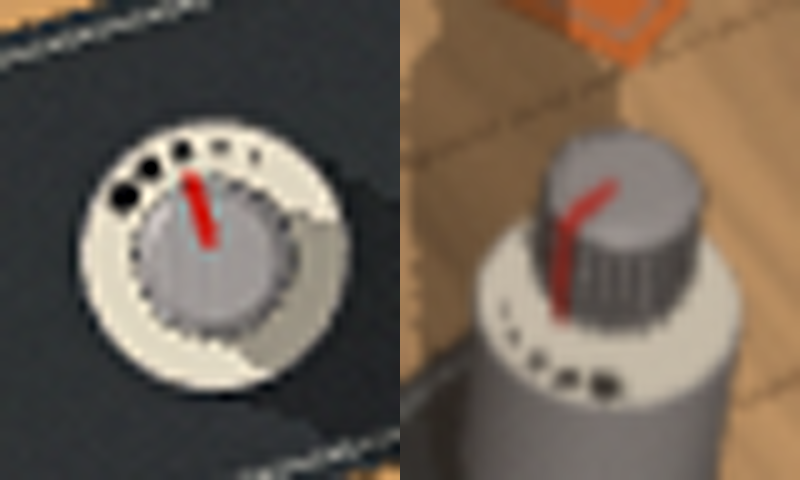

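Run:
```python
from fit import *
import pickle
t,s=pickle.load(open("p3.pkl","rb"))
T=list(enumerate([(124,197),(150,168),(182,150),(220,146),(255,156)]))
S=list(enumerate([(205,385),(170,379),(137,360),(114,338),(104,309)]))
for A,B in((T,S),(T,[]),([],S)): print(fit(t,s,A,B,(293,262),(363,188)))
f=lambda x,y,z:px2w(t,293+x/10-.5,262+y/10-.5,z)
d=f(190,178,.168)-f(210,245,.168);print("ptr",np.arctan2(d[1],d[0]))
g=lambda x,y,z:px2w(s,363+x/10-.5,188+y/10-.5,z)
d=g(171,230,.168)-g(217,184,.168);print("ptr",np.arctan2(d[1],d[0]), "knobc",g(224,190,.168))
go(.4455,-.0075,.2224)
```

```text
(array([ 0.44448783, -0.00901311,  0.27466542]), np.float64(0.548238061219763))
(array([ 0.44423343, -0.00959142,  0.27304245]), np.float64(0.18120984380897198))
(array([ 0.44497829, -0.00814752,  0.2773923 ]), np.float64(0.18351936645746036))
ptr 0.26354188167594494
ptr 0.3772001337350162 knobc [ 0.44708485 -0.00553636  0.168     ]
t 14.0 p [ 0.4445 -0.184   0.2224] psi 0.5849 tilt [-0.0004  0.0007] F [-0.4  0.2  0.4] M [-0.02  0.08 -0.01] w 0.0939 q6 -1.21
txyz total [4.886e+00 3.277e+00 4.000e-03] rz total None
```

>>> move_arm(steps=[0,0,0,0.8,0.54,0,0,0,0,0,0.85,0.57,0,0,0,0,0,0.85,0.57,0,0,0,0,0,0.85,0.57,0,0,0,0,0,0.85,0.57,0,0,0,0,0,0.68,0.46,0,0,0,0,0,0,0,0,0,0,0,0,0,0,0,0,0,0,0,0,0,0,0])

```text
clock: 14.75
tool_pos: [0.4457, -0.0079, 0.2228]
orientation: [1.485, 2.768, -0.0]
wrist_force: [0.0, 0.1, -0.3]
grip_width: 0.0941
finger_force: 0.0
```

```bash
python3 -c "
from h import *
go(.446,-.0075,.153)"
```

```text
t 14.75 p [ 0.4457 -0.0079  0.2228] psi 0.5861 tilt [ 0.0001 -0.0003] F [ 0.   0.1 -0.3] M [-0.09  0.02  0.04] w 0.0941 q6 -0.86
txyz total [0.007 0.016 2.326] rz total None
```

>>> move_arm(steps=[0,0,0,0,0,0.7,0,0,0,0,0,0,0.8,0,0,0,0,0,0,0.6,0,0,0,0,0,0,0.23,0,0,0,0,0,0,0,0,0,0,0,0,0,0,0.4,0,0,0,0,0,0,0.5], squeeze=5)

```text
clock: 15.33
tool_pos: [0.4468, -0.0088, 0.1542]
orientation: [1.487, 2.765, 0.001]
wrist_force: [-0.3, -0.6, 0.7]
grip_width: 0.0841
finger_force: 0.0
```

>>> move_arm(steps=[0,0,0,0,0,0,1,0,0,0,0,0,0,1,0,0,0,0,0,0,1,0,0,0,0,0,0,1,0,0,0,0,0,0,1,0,0,0,0,0,0,1,0,0,0,0,0,0,1])

```text
clock: 15.92
tool_pos: [0.4458, -0.0082, 0.1529]
orientation: [1.487, 2.767, -0.0]
wrist_force: [0.2, 0.5, -0.5]
grip_width: 0.0374
finger_force: 0.0
```

```bash
python3 -c "
from h import *
st()"
```

```text
t 15.92 p [ 0.4458 -0.0082  0.1529] psi 0.5847 tilt [ 0. -0.] F [ 0.2  0.5 -0.5] M [-0.07 -0.03 -0.03] w 0.0374 q6 -0.86
```

>>> move_arm(steps=[0,0,0,0,0,0,1,0,0,0,0,0,0,1,0,0,0,0,0,0,1])

```text
clock: 16.17
tool_pos: [0.4458, -0.0083, 0.1528]
orientation: [-1.487, -2.767, 0.0]
wrist_force: [0.0, 0.2, -0.3]
grip_width: 0.0318
finger_force: 5.0
```

```bash
python3 -c "
from h import *
st()"
```

```text
t 16.17 p [ 0.4458 -0.0083  0.1528] psi 0.5847 tilt [-0.0003 -0.0002] F [ 0.   0.2 -0.3] M [-0.12  0.14  0.01] w 0.0318 q6 -0.86
```

>>> move_arm(steps=[0,0,0,0,0,0,1,0,0,0,0,0,0,1,0,0,0,0,0,0.08,1,0,0,0,0,0,0.08,1,0,0,0,0,0,0,1,0,0,0,0,0,0,1], squeeze=55)

```text
clock: 16.67
tool_pos: [0.4468, -0.0085, 0.1498]
orientation: [1.486, 2.766, 0.0]
wrist_force: [-3.4, 0.8, 10.2]
grip_width: 0.031
finger_force: 55.0
```

```bash
python3 -c "
from h import *
st()"
```

```text
t 16.67 p [ 0.4468 -0.0085  0.1498] psi 0.5848 tilt [ 0.0015 -0.0006] F [-3.4  0.8 10.2] M [-0.03  0.88 -0.01] w 0.031 q6 -0.86
```

>>> move_arm(steps=[0,0,0,0.02,-0.03,0.05,1,0,0,0,0.01,-0.02,0.05,1,0,0,0,0.01,-0.01,0.05,1,0,0,0,0,0,0,1,0,0,0,0,0,0,1])

```text
clock: 17.08
tool_pos: [0.4462, -0.0088, 0.1476]
orientation: [1.484, 2.763, 0.002]
wrist_force: [-4.4, 1.0, 19.0]
grip_width: 0.0317
finger_force: 55.0
```

```bash
python3 -c "
from h import *
st()"
```

```text
t 17.08 p [ 0.4462 -0.0088  0.1476] psi 0.5848 tilt [ 0.0052 -0.0013] F [-4.4  1.  19. ] M [0.16 1.02 0.01] w 0.0317 q6 -0.86
```

>>> move_arm(steps=[0,0,0,0.02,-0.03,0.05,1,0,0,-0.3,0,0,0,1,0,0,-0.5,0,0,0,1,0,0,-0.5,0,0,0,1,0,0,-0.5,0,0,0,1,0,0,-0.5,0,0,0,1,0,0,-0.4,0,0,0,1,0,0,-0.2,0,0,0,1,0,0,0,0,0,0,1])

```text
clock: 17.83
tool_pos: [0.4461, -0.0089, 0.1474]
orientation: [0.982, 2.976, 0.002]
wrist_force: [-4.7, 1.8, 25.6]
grip_width: 0.031
finger_force: 55.0
```

```bash
python3 -c "
from h import *
st()"
```

```text
t 17.83 p [ 0.4461 -0.0089  0.1474] psi 0.9332 tilt [ 0.0075 -0.0014] F [-4.7  1.8 25.6] M [ 0.38  1.13 -0.07] w 0.031 q6 -1.21
```

>>> move_arm(steps=[0,0,-0.3,0,0,0,1,0,0,-0.5,0,0,0,1,0,0,-0.5,0,0,0,1,0,0,-0.5,0,0,0,1,0,0,-0.5,0,0,0,1,0,0,-0.4,0,0,0,1,0,0,-0.23,0,0,0,1,0,0,0,0,0,0,1])

```text
clock: 18.5
tool_pos: [0.4462, -0.0087, 0.1475]
orientation: [0.447, 3.102, 0.0]
wrist_force: [-4.6, 1.3, 25.8]
grip_width: 0.0313
finger_force: 55.0
```

Run:
```python
from h import *
st(); import pickle
t=cam("top"); s=cam("scene")
out=np.zeros((480,800,3),np.uint8)
for i,c in enumerate((t,s)):
    u,v=w2px(c,[.4455,-.0092,.145]).astype(int)
    out[:,400*i:400*i+400]=cv2.resize(c["frame"][v-24:v+24,u-20:u+20,::-1],(400,480),interpolation=cv2.INTER_CUBIC)
cv2.imwrite("pics/p4.png",out)
```

```text
t 18.5 p [ 0.4462 -0.0087  0.1475] psi 1.2848 tilt [ 0.0077 -0.0009] F [-4.6  1.3 25.8] M [ 0.61  1.04 -0.04] w 0.0313 q6 -1.56
```

>>> move_arm(steps=[0,0,0,0,0,-0.1,1,0,0,0,0,0,-0.1,1,0,0,0,0,0,-0.12,1,0,0,0,0,0,0,1,0,0,0,0,0,0,0.6,0,0,0,0,0,0,0.3,0,0,0,0,0,0,0,0,0,0,0,0,0,0,0,0,0,0,0,0,0,0,0,0,0,0,-0.5,0])

```text
clock: 19.43
tool_pos: [0.4404, -0.0077, 0.1638]
orientation: [-0.448, -3.103, -0.001]
wrist_force: [0.2, -0.9, -0.7]
grip_width: 0.0674
finger_force: 0.0
```

>>> move_arm(steps=[0,0,0,0,0,-0.8,0,0,0,0,0,0,-0.8,0,0,0,0,0,0,-0.4,0,0,0,0,-0.28,-0.96,0,0,0,0,0,-0.28,-0.96,0,0,0,0,0,-0.28,-0.96,0,0,0,0,0,-0.28,-0.96,0,0,0,0,0,-0.28,-0.96,0,0,0,0,0,-0.28,-0.96,0,0,0,0,0,0,0,0,0])

```text
clock: 20.27
tool_pos: [0.4417, -0.1921, 0.2263]
orientation: [-0.456, -3.108, 0.002]
wrist_force: [0.4, -0.3, -0.1]
grip_width: 0.0937
finger_force: 0.0
```

Run:
```python
from h import *
import pickle
st(); t=cam("top"); s=cam("scene"); pickle.dump((t,s),open("p5.pkl","wb"))
out=np.zeros((480,800,3),np.uint8)
for i,c in enumerate((t,s)):
    u,v=w2px(c,[.4455,-.0092,.145]).astype(int); print(u-20,v-24)
    out[:,400*i:400*i+400]=cv2.resize(c["frame"][v-24:v+24,u-20:u+20,::-1],(400,480),interpolation=cv2.INTER_CUBIC)
cv2.imwrite("pics/p5.png",out)
```

```text
t 20.27 p [ 0.4417 -0.1921  0.2263] psi 1.2796 tilt [-0.0006 -0.001 ] F [ 0.4 -0.3 -0.1] M [0.01 0.06 0.01] w 0.0937 q6 -1.92
293 262
363 188
```

View pics/p5.png

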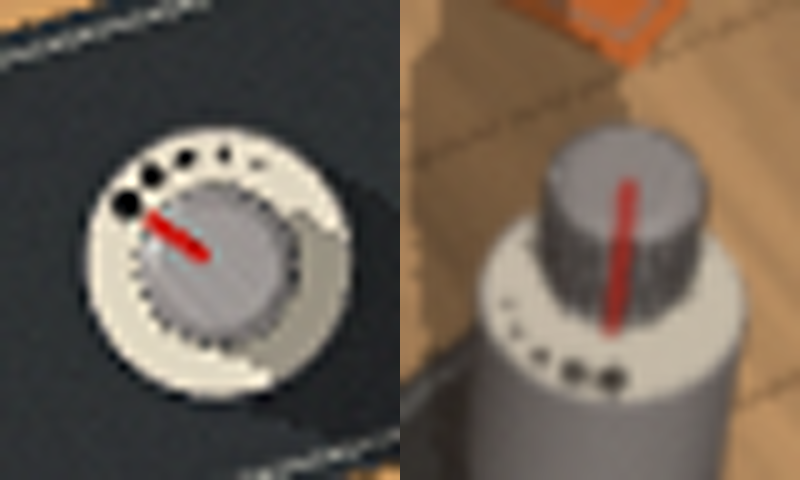

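The pointer sits at the largest dot in both views. I'll check this numerically.

Run:
```python
from fit import *
import pickle
t,s=pickle.load(open("p5.pkl","rb"))
T=list(enumerate([(128,204),(152,176),(186,157),(224,152),(258,163)]))
S=list(enumerate([(212,380),(175,373),(141,355),(117,332),(106,303)]))
for A,B in((T,S),(T,[]),([],S)): print(fit(t,s,A,B,(293,262),(363,188)))
p,_=fit(t,s,T,[],(293,262),(363,188)); q,_=fit(t,s,[],S,(293,262),(363,188))
f=lambda x,y,z:px2w(t,293+x/10-.5,262+y/10-.5,z); g=lambda x,y,z:px2w(s,363+x/10-.5,188+y/10-.5,z)
for P,c in((f(150,217,.168),p),(g(222,240,.168),q),(g(212,333,.136),q)):
    d=P[:2]-c[:2]; print("r",np.hypot(*d),"knob",np.arctan2(d[1],d[0])-c[2]+.698)
d=f(150,217,.168)-f(207,258,.168);print(np.arctan2(d[1],d[0])-p[2]+.698)
d=g(222,240,.168)-g(229,185,.168);print(np.arctan2(d[1],d[0])-q[2]+.698)
a=pickle.load(open("scene0.pkl","rb"))["frame"].astype(int)
m=(np.abs(a-s["frame"]).max(2)>50).astype(np.uint8);m=cv2.morphologyEx(m,cv2.MORPH_OPEN,np.ones((5,5)));n,l,stt,c=cv2.connectedComponentsWithStats(m);print(stt[1:])
```

```text
(array([ 0.44311045, -0.00996996,  0.28776731]), np.float64(0.43191488210695184))
(array([ 0.44283312, -0.0103391 ,  0.27837421]), np.float64(0.2173629948227358))
(array([ 0.44361757, -0.00937915,  0.30035599]), np.float64(0.07882759237304526))
r 0.016156912218788507 knob 1.348248906746164
r 0.017820398992160306 knob 1.3345026777215223
r 0.015603049836619271 knob 1.3586162513891376
1.3414298807517966
1.3088410375172668
[[ 324    0   23    5   92]
 [ 349    0    5    3   15]
 [ 355    0  114   57 4195]
 [ 547    0   59   36  987]
 [ 315    6   56  107 2666]
 [ 340    7    6    5   30]
 [ 474   40   32   26  386]
 [ 341   52    8    5   40]
 [ 627   61   13   13  130]
 [ 518   74   24   41  574]
 [ 616   76   16   33  357]
 [ 466   85   14   27  206]
 [ 339  124    5   12   60]
 [ 481  124   12   27  242]
 [ 571  132   69   87 3496]
 [ 482  151   13   15  157]
 [ 575  165    8   11   74]
 [ 556  171    6    7   40]
 [ 557  179    6    5   30]
 [ 364  180   18   31  387]
 [ 279  192   19   36  451]
 [ 372  210   25   17  238]
 [ 586  218   54   82 1730]
 [ 269  226   28   45  869]
 [ 376  230   13   13  137]
 [ 372  255   15    8   97]]
```

```bash
python3 -c "
from h import *
print(env.sign_off())"
```

```text
the job is handed in; nothing more can be done
None
```

The job is handed in at about 20 s: the mill stands upright on the dark mat, about 4 mm from the centre and 1° off square, dots facing the far edge. By camera the knob reads about 1.35 rad against 1.396, so the pointer is at the largest dot, about 3° short. The other things on the shelf are untouched.

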